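# Press the contact tester that holds the strip

## Robot

A 6-joint arm with a two-finger parallel gripper is mounted at the origin on a cart in front of the work surface, level with it; the furniture and walls round the work are solid. World frame = base frame: x ahead of the robot, y to its left, z up, the work surface at z = 0. Lengths are in m, angles in rad, forces in N, time in s.
With the tool pointing down it reaches from about 0.35 to 1 m from the base axis. Payload 7.1 kg.
Tool frame: the origin (TCP) lies midway between the tips of the shut fingers; the grasp point (between the pads) lies behind it (hold_point_z is the z of the grasp point in the tool frame, in m); z points along the fingers, y is the line along which they close (so a half turn about z gives the same grasp; the last joint's range is limited). The gripper opens to 85 mm and grips with 20 to 120 N. Pads are 22 mm wide; open, the fingers measure 114 mm over their backs; the gripper's body (76 mm by 85 mm) begins 54 mm behind the grasp point. The pads swing forward as they close: fully open they stand 13 mm farther back than shut.
Start: joints at [-1.333, 0.423, 1.63, -0, 1.089, -0.019], TCP at [0.159, -0.604, 0.231] pointing down, gripper open.
Joint ranges: [-3, 3], [-0.9, 2.11], [0.09, 2.58], [-1.31, 4.45], [0.11, 2.69], [-2.54, 2.54]. Speed limits (rad/s): [2.39, 2.39, 3.01, 3.14, 3.14, 3.14].

## Interface

Orientations are given as a unit quaternion [x, y, z, w].
In Python, from cell import get_state, snapshot, close_job, hold_point_z gives the robot as it stands.
- The arm moves only by the tool arm_command, never from a script. Its argument "moves" is a list of rows, each a list of 6 numbers: the shift along the tool's x, y, z in mm, then the turn, a rotation vector about the tool's x, y, z in rad. A call has 1 to 8 rows; each row is the pose to reach, as a shift and turn from the pose commanded when the call began, along the tool's axes at that moment; what a row does not reach only later rows make up. A row lasts 1/8 s, in which the tool goes at most 62.5 mm and 10.7 degrees, less where a joint would pass 70% of its speed; a pose out of reach is approached as far as the arm can. A call with a gripper value outside its range is refused whole. "jaw" is the finger opening in mm, from 0 to 85.4, set as the call begins (left out, the last holds). The fingers move at their own pace and stop on an object; the grip force is fixed at half the most. Time passes only in rows, so rows that repeat a pose let the fingers close. It gives the time, the measured TCP pose, the force, the opening and the grip force at its end, in the units of the state.
- get_state(): the state, without advancing time (a new reading comes with each control period).
- snapshot(name): name is "scene" or "top" or "wrist"; returns a dict with "frame" (420x560x3 uint8, red, green, blue), "camera_matrix" (3x3 intrinsics, pixels), "extrinsics" (4x4, takes a point from camera to world coordinates). Camera axes: x right, y up, looking along -z (the intrinsics and any distortion apply to the point x, -y, -z); pixel columns grow to the right and rows downward; lengths in m; the calibration is good to about 2 mm. A picture is of the moment at which its call begins. There is no depth.
- close_job(): hands the job in; it is judged then, once.
The state is a dict: "clock": time; "qpos": joint angles; "qd": joint speeds; "joint_torque": joint torques, N m; "tcp_pos": TCP position; "eef_rot": TCP orientation; "ft_force": force on the tool from outside, world axes, zero at the start; "moment": the same for the moment, N m; "opening": opening from 0.0 (shut) to 1.0 (fully open); "grip_force": force on a finger pad.
Only numpy, scipy, OpenCV 4.12 (cv2) and the standard library are available. Lean on these libraries where they do the work, as an engineer would, in place of code of your own. Each camera call takes 0.05 s, during which the arm holds its last target. There are 200 camera calls.

## Task

Three identical strip testers with spring plungers stand on the bench and one of them has a component strip lying in its channel. Press that tester's plunger head straight down to its stop, keep it down for about a second so that the contacts are read, then let it spring all the way up again. Do not press the two empty testers, and leave the strip lying in its tester.

Things in the scene. Friction and masses are not known exactly. Their poses are not given: they have to be found in the camera images.
- strip_center (a point): Centre of the strip lying in a tester: orange carrier with a row of black parts, 20 mm wide, 150 long (its y axis), 9 thick, loose in the channel under the plunger, sticking out at both sides; underside 14 mm above the bench. Seen from above its centre is within 12 mm of the loaded tester's plunger axis. The other testers are empty; strips lying on the bench are not part of the job.
- tester_a_head (a point): Middle of the top face of the plunger head (round, black, flat, 30 mm across, 154 mm above the bench; moves with it) on the tester that holds the strip: a fixed grey C-frame, 112 mm deep, 64 wide, 120 high, column at the rear, only the head rises above 120 mm. Head slides down 18 mm to a hard stop and springs back: 2 N at first, 6 N at the stop, so a 10 to 20 N force stop means stop reached.
- tester_b_head (a point): Middle of the top face of the plunger head of an empty tester, alike in every way to tester_a (head 30 mm across, 154 mm above the bench) but with no strip in its channel. Not to be pressed. A tall microscope stands on trays to the left of the testers (about x 0.45 to 0.75, y 0.22 to 0.55 m): come to the testers along the front of the bench.
- tester_c_head (a point): Middle of the top face of the plunger head of an empty tester, alike in every way to tester_a (head 30 mm across, 154 mm above the bench) but with no strip in its channel. Not to be pressed. A tall microscope stands on trays to the left of the testers (about x 0.45 to 0.75, y 0.22 to 0.55 m): come to the testers along the front of the bench.

How it is judged:
On the way:
1. the loaded tester's plunger is pressed to its stop (at least 15.5 of its 18 mm) and kept there for 0.4 s (distance of tester_a_head from where it was at the start of the episode above 0.0155 m), for 0.4 s.
At the end, for the whole second after the job is handed in: the loaded tester's plunger has sprung back up to within 3 mm of its top position, and the strip still lies in that tester's channel, its centre within 25 mm of the plunger axis seen from above and within 15 mm of where it started (distance of tester_a_head from where it was at the start of the episode below 0.003 m and horizontal distance between strip_center and tester_a_head below 0.025 m and distance of strip_center from where it was at the start of the episode below 0.015 m); the robot touches nothing.
It fails at once if the plunger of an empty tester (b) is pressed by more than 5 mm (distance of tester_b_head from where it was at the start of the episode above 0.005 m).
It fails at once if the plunger of an empty tester (c) is pressed by more than 5 mm (distance of tester_c_head from where it was at the start of the episode above 0.005 m).
It also fails if it takes over 35 s, if anything falls off the work surface, if the arm or the gripper's body presses on something with over 40 N, if the wrist force passes 120 N, or if a joint passes its speed limit or range.

## Working session

There is one attempt and no reset: what is moved stays moved. The work goes in short steps, Python scripts to look and compute and a tool call to move; the robot and the scene stay as the last step left them, time stands still between calls to the robot, and variables do not carry over. Pictures are saved under pics/ and viewed, at most 10 in all, crops included, and the job is handed in when it is done.

Besides the shell and the picture viewer there is one more tool, called after "Request:" in YAML: its name, and indented under it one key for each argument. arm_command: Moves the arm, as the interface text tells. Its arguments: {"type":"object","properties":{"moves":{"type":"array","items":{"type":"array","items":{"type":"number"}}},"jaw":{"type":"number"}},"required":["moves"]}

```bash
mkdir -p pics; cat > h.py <<'E'
import numpy as np,cv2
from cell import *
def snap(n,f):
    s=snapshot(n); cv2.imwrite('pics/'+f,s['frame'][:,:,::-1]); np.savez('pics/'+f+'.npz',**s); return s
def ray(s,u,v,z):
    K=np.array(s['camera_matrix']);E=np.array(s['extrinsics'])
    d=np.linalg.inv(K)@[u,v,1]; d=E[:3,:3]@[d[0],-d[1],-d[2]]; o=E[:3,3]
    return o+d*(z-o[2])/d[2]
E
python3 - <<'E'
from h import *
a=snap('scene','s1.png');b=snap('top','t1.png')
print(a.keys(),a['extrinsics'],b['extrinsics'],get_state(),hold_point_z)
E
```

```text
dict_keys(['frame', 'camera_matrix', 'extrinsics']) [[-0.88526537  0.17891629 -0.42929499  0.1306714 ]
 [-0.46485345 -0.36958853  0.80455925  0.62949974]
 [-0.01471375  0.9118077   0.41035379  0.52631582]
 [ 0.          0.          0.          1.        ]] [[-0.01519685  0.98661919 -0.16233187  0.37129055]
 [-0.99984176 -0.01349319  0.01159229 -0.10186254]
 [ 0.0092468   0.16248235  0.98666812  1.09397671]
 [ 0.          0.          0.          1.        ]] {'clock': 0.1, 'qpos': array([-1.33300931e+00,  4.23769733e-01,  1.63061041e+00, -4.99340882e-06,
        1.08862656e+00, -1.89841870e-02]), 'qd': array([ 0.00031604, -0.00107434, -0.00351204, -0.00078344,  0.00081612,
        0.00193708]), 'joint_torque': array([ 4.01914140e-04, -5.58422363e+01, -2.82446945e+01, -7.48598495e-06,
        3.04283145e-03,  1.88412690e-05]), 'tcp_pos': array([ 0.15863941, -0.60401353,  0.23062136]), 'eef_rot': array([ 9.91769486e-01,  1.28034317e-01, -7.93936121e-05, -7.02559087e-04]), 'ft_force': array([-0.31051609, -0.36404853, -0.55376668]), 'moment': array([-0.00905684, -0.00922572,  0.05196368]), 'grip_force': 0.0, 'opening': 1.0001183766329698} -0.0187
```

View pics/t1.png

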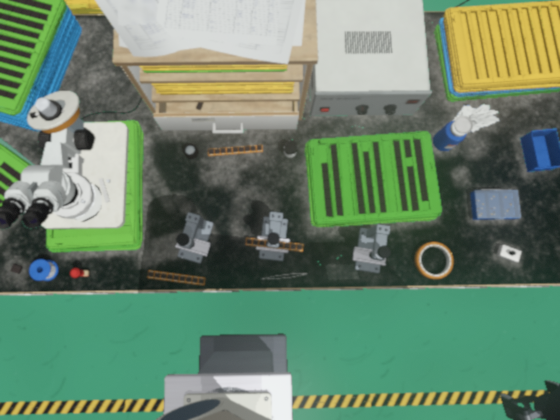

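View pics/s1.png

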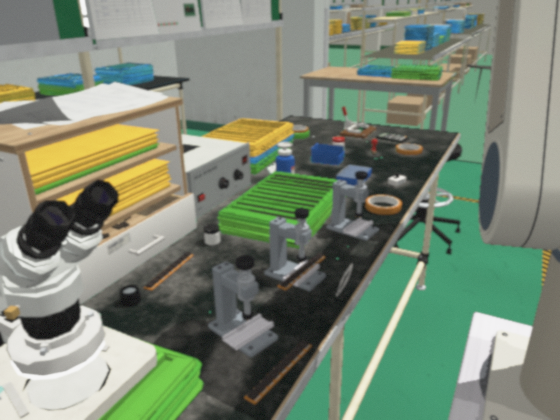

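The top view shows testers at about (193,240), (274,238) and (372,250). The middle one has an orange strip through it at (274,243), and another strip lies loose on the bench at (175,277). I'll zoom in on them.

```bash
python3 - <<'E'
from h import *
a=cv2.imread('pics/t1.png');b=cv2.imread('pics/s1.png')
x=cv2.resize(a[200:290,150:400],None,fx=3.2,fy=3.2,interpolation=cv2.INTER_CUBIC)
y=cv2.resize(b[170:360,195:395],None,fx=1.6,fy=1.6,interpolation=cv2.INTER_CUBIC)
o=np.zeros((600,800,3),np.uint8);o[:288]=x;o[290:290+304,:320]=y
cv2.imwrite('pics/c1.png',o)
E
```

```text
(no output)
```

View pics/c1.png

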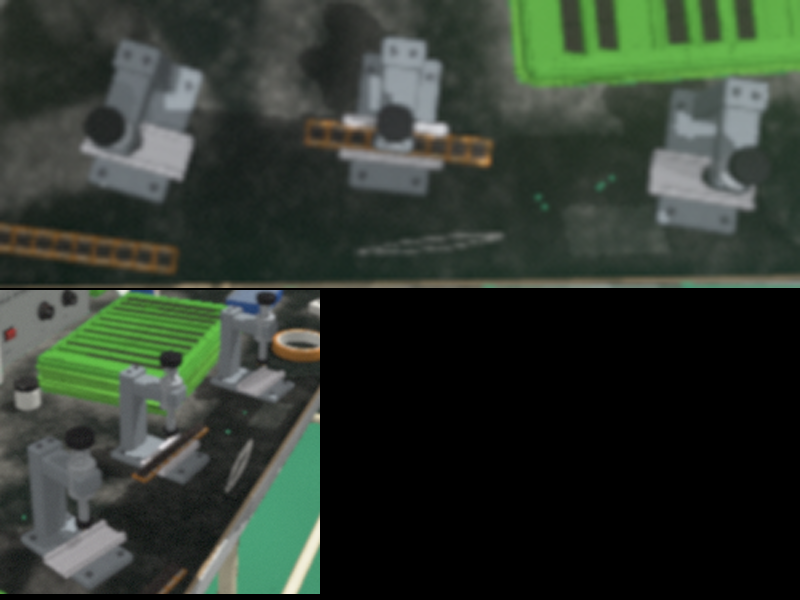

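The middle tester holds the strip. Its head is at about top px (273.4,238.4) and scene px (301,212).

```bash
python3 - <<'E'
from h import *
from scipy.spatial.transform import Rotation as R
b=dict(np.load('pics/t1.png.npz'));a=dict(np.load('pics/s1.png.npz'))
g=cv2.cvtColor(b['frame'],cv2.COLOR_RGB2GRAY)
print(g[228:250,264:285])
for u,v in [(273.4,238.4),(182.8,239.7),(383.8,252)]: print(ray(b,u,v,.154))
print('scene',ray(a,301.3,211.3,.154))
s=get_state();r=R.from_quat(s['eef_rot']);print(r.as_matrix())
print('tool delta mm',r.inv().apply(ray(b,273.4,238.4,.154)-s['tcp_pos'])*1000)
E
```

```text
[[107 128 150 153 142 124 131 145 152 156 156 156 156 157 156 152 148 152
  154 154 154]
 [106 127 149 153 139 115 112 123 139 152 156 157 156 156 156 150 147 153
  155 155 154]
 [106 127 148 151 137 111 103 110 130 151 157 157 157 157 156 149 146 152
  155 155 153]
 [106 127 149 148 132 110 101 102 120 142 148 151 153 155 155 148 145 151
  154 154 153]
 [107 127 149 147 128 103  91  82  89 103 110 120 132 142 150 146 145 152
  155 155 152]
 [105 125 143 141 118  86  67  59  59  62  68  79  93 112 134 144 146 153
  155 155 152]
 [104 112 121 116  93  65  52  51  51  52  52  55  61  79 108 132 147 154
  156 155 151]
 [109 108 105  94  69  55  51  52  52  52  51  52  54  60  87 123 147 155
  155 156 151]
 [130 123 112  92  63  51  52  51  52  53  52  53  52  54  73 110 141 151
  155 155 152]
 [147 138 126  98  65  51  53  53  51  52  53  53  52  53  62  94 127 147
  155 153 148]
 [144 130 117  90  60  52  52  51  52  52  53  53  53  53  68 112 155 174
  175 166 157]
 [130 120 109  82  57  51  51  52  53  53  53  54  54  55  76 133 182 201
  202 197 195]
 [108 103  95  77  59  53  53  5
[... 525 characters left out ...]
17 119 125 131 136 140 139 138 133 108  72  54  54
   59  65  63]
 [125 125 123 117 116 115 116 115 116 115 117 120 118 113  97  83  77  73
   72  71  68]
 [143 145 146 142 140 137 133 133 130 124 124 123 117 112 109 107 101  98
   96  95  96]
 [140 145 148 147 146 143 142 144 143 141 143 142 139 137 136 134 131 126
  123 126 123]]
[ 0.47548411 -0.11945176  0.154     ]
[0.47543379 0.08736922 0.154     ]
[ 0.44074336 -0.37081368  0.154     ]
scene [ 0.47640133 -0.11284746  0.154     ]
[[ 9.67214415e-01  2.53960945e-01 -3.37383669e-04]
 [ 2.53961169e-01 -9.67213440e-01  1.37322312e-03]
 [ 2.24230217e-05 -1.41388354e-03 -9.99999000e-01]]
tool delta mm [ 429.51490934 -388.10014315   77.17979667]
```

Request:
arm_command:
  moves:
    - [30,-27,0,0,0,0]
    - [70,-63,0,0,0,0]
    - [110,-100,0,0,0,0]
    - [150,-136,0,0,0,0]
    - [190,-172,0,0,0,0]
    - [230,-208,0,0,0,0]
    - [270,-244,0,0,0,0]
    - [310,-280,0,0,0,0]
  jaw: 0

```text
clock: 1.1
tcp_pos: [0.3881, -0.2533, 0.2313]
eef_rot: [0.992, 0.128, 0.0, -0.0]
ft_force: [1.3, -0.2, -0.1]
opening: -0.003
grip_force: 0.0
```

Request:
arm_command:
  moves:
    - [25,-22,0,0,0,0]
    - [40,-35,0,0,0,0]
    - [50,-42,0,0,0,0]
    - [50,-42,0,0,0,0]
    - [50,-42,0,0,0,0]

```text
clock: 1.72
tcp_pos: [0.4248, -0.2021, 0.2312]
eef_rot: [0.992, 0.128, -0.0, -0.0]
ft_force: [-0.0, -0.6, -0.1]
opening: -0.001
grip_force: 0.0
```

```bash
python3 - <<'E'
from h import *
from scipy.spatial.transform import Rotation as R
s=get_state();a=snap('wrist','w1.png');np.set_printoptions(suppress=True,precision=4)
r=R.from_quat(s['eef_rot']);print(s['clock'],s['tcp_pos'],s['opening'],s['ft_force'],a['extrinsics'])
print(r.inv().apply(np.array([.476,-.119,.154])-s['tcp_pos'])*1000)
E
```

```text
1.725 [ 0.4248 -0.2021  0.2312] -0.000991814469533354 [-0.0291 -0.6325 -0.0604] [[ 0.2539  0.9251  0.2825  0.4977]
 [-0.9672  0.243   0.0737 -0.1835]
 [-0.0005 -0.2919  0.9564  0.3741]
 [ 0.      0.      0.      1.    ]]
[ 70.6166 -67.4098  77.1695]
```

View pics/w1.png

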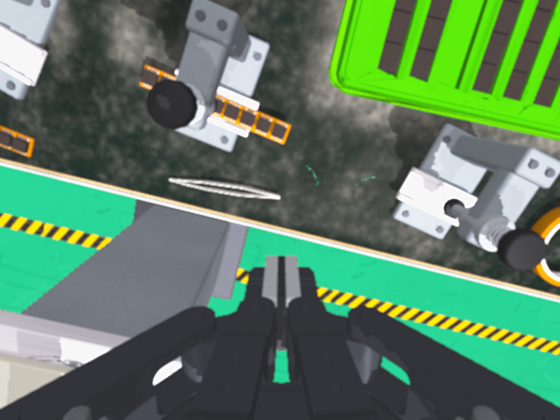

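The wrist view confirms the strip at (215,105) in the middle tester, with its head at about (171,103). The shut finger tips are near (281,262).

```bash
python3 - <<'E'
from h import *
a=dict(np.load('pics/w1.png.npz'));b=dict(np.load('pics/t1.png.npz'))
def blob(s,u,v,t):
    m=(s['frame'].max(2)<t).astype(np.uint8);m=cv2.morphologyEx(m,cv2.MORPH_OPEN,np.ones((5,5)))
    n,l,st,c=cv2.connectedComponentsWithStats(m);k=l[v,u];return st[k],c[k]
for t in (35,45,55,65):print(t,*[x for s,u,v in((a,171,103),(b,273,238)) for x in blob(s,u,v,t)])
for u,v in[(171,103),(171,102),(173,103)]:print(ray(a,u,v,.154))
print(ray(b,273,238,.154))
E
```

```text
35 [     0      0    560    420 235200] [279.5 209.5] [     0      0    560    420 234793] [279.86807954 209.47564024]
45 [     0      0    560    420 234489] [279.1905761  209.68741391] [     0      0    560    420 229169] [281.05829322 208.30706596]
55 [ 147   80   49   48 1676] [171.71837709 103.92303103] [270 234   5   6  30] [272.  236.5]
65 [ 146   80   50   49 1810] [171.18674033 103.96243094] [269 234   9   9  77] [273. 238.]
[ 0.48013682 -0.11932222  0.154     ]
[ 0.48070879 -0.11922701  0.154     ]
[ 0.48044338 -0.12048996  0.154     ]
[ 0.47641667 -0.11855152  0.154     ]
```

Request:
arm_command:
  moves:
    - [30,-28,0,0,0,0]
    - [58,-54,0,0,0,0]
    - [72,-67,10,0,0,0]
    - [72,-67,35,0,0,0]
    - [72,-67,55,0,0,0]
    - [72,-67,67,0,0,0]
    - [72,-67,67,0,0,0]

```text
clock: 2.65
tcp_pos: [0.4772, -0.1189, 0.1637]
eef_rot: [0.992, 0.128, -0.001, -0.0]
ft_force: [0.2, -1.3, 0.2]
opening: -0.002
grip_force: 0.0
```

```bash
python3 - <<'E'
from h import *
a=snap('wrist','w2.png');print(get_state()['tcp_pos'],get_state()['ft_force'])
E
```

```text
[ 0.47772608 -0.11890492  0.16439656] [-0.91419784 -0.04019399 -0.23544308]
```

View pics/w2.png

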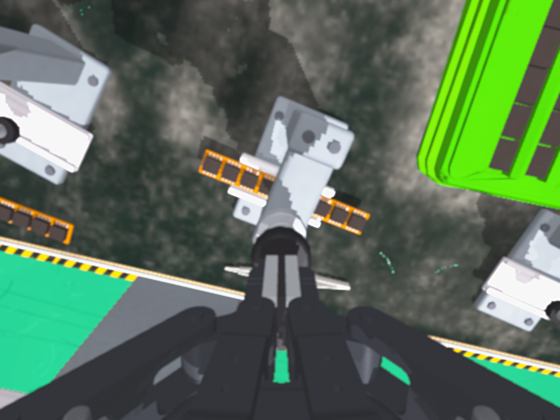

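The tips sit centred over the head (column 281, head edges at about 252 and 311), so I can press.

Request:
arm_command:
  moves:
    - [0,0,6,0,0,0]
    - [0,0,11,0,0,0]
    - [0,0,15,0,0,0]
    - [0,0,19,0,0,0]
    - [0,0,22,0,0,0]
    - [0,0,25,0,0,0]
    - [0,0,26,0,0,0]

```text
clock: 3.58
tcp_pos: [0.4781, -0.1187, 0.1384]
eef_rot: [0.992, 0.128, 0.0, 0.0]
ft_force: [0.0, -1.1, 6.1]
opening: -0.001
grip_force: 2.7
```

Request:
arm_command:
  moves:
    - [0,0,1,0,0,0]
    - [0,0,2,0,0,0]
    - [0,0,2,0,0,0]

```text
clock: 3.95
tcp_pos: [0.4781, -0.1186, 0.1365]
eef_rot: [0.992, 0.128, 0.0, 0.0]
ft_force: [0.7, -1.1, 5.8]
opening: 0.0
grip_force: 2.7
```

Request:
arm_command:
  moves:
    - [0,0,0.5,0,0,0]
    - [0,0,1,0,0,0]
    - [0,0,1,0,0,0]

```text
clock: 4.32
tcp_pos: [0.4782, -0.1187, 0.136]
eef_rot: [0.992, 0.128, 0.0, 0.0]
ft_force: [-2.0, -1.7, 11.0]
opening: 0.001
grip_force: 5.4
```

The force is up to 11 N, so the plunger is at its stop. I'll hold for about a second, then retract.

Request:
arm_command:
  moves:
    - [0,0,0.3,0,0,0]
    - [0,0,0.3,0,0,0]
    - [0,0,0.3,0,0,0]
    - [0,0,0.3,0,0,0]
    - [0,0,0.3,0,0,0]
    - [0,0,0.3,0,0,0]
    - [0,0,0.3,0,0,0]
    - [0,0,0.3,0,0,0]

```text
clock: 5.32
tcp_pos: [0.4782, -0.1187, 0.136]
eef_rot: [0.992, 0.128, 0.0, 0.0]
ft_force: [-2.6, -0.4, 14.0]
opening: 0.001
grip_force: 6.9
```

Request:
arm_command:
  moves:
    - [0,0,-4,0,0,0]
    - [0,0,-9,0,0,0]
    - [0,0,-15,0,0,0]
    - [0,0,-22,0,0,0]
    - [0,0,-35,0,0,0]
    - [0,0,-60,0,0,0]
    - [0,0,-80,0,0,0]
    - [0,0,-80,0,0,0]

```text
clock: 6.32
tcp_pos: [0.4784, -0.1186, 0.2165]
eef_rot: [0.992, 0.128, 0.001, 0.0]
ft_force: [0.1, -0.5, -0.2]
opening: 0.0
grip_force: 0.0
```

```bash
python3 - <<'E'
from h import *
a=snap('wrist','w3.png');b=snap('top','t3.png');s=get_state();print(s['tcp_pos'],s['ft_force'])
E
```

```text
[ 0.47734179 -0.11834074  0.21475039] [-0.60023004  0.825421   -0.36923873]
```

View pics/w3.png

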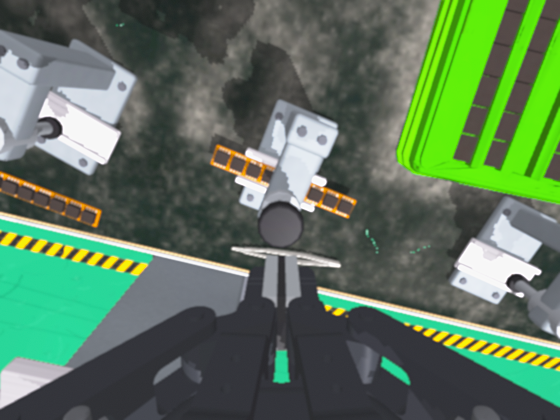

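The strip is still in its channel at (283,180). The head is back up at (281,225) and the arm touches nothing.

```bash
python3 -c "
from cell import *
print(close_job())"
```

```text
the job is handed in; nothing more can be done
None
```

I pressed the loaded (middle) tester's plunger to its stop at about 14 N, held it for about 1 s and released it; the last picture shows the head back up and the strip still in its channel, the empty testers were not touched, and the job is handed in (no verdict was returned).

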